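# Lower and lock a ratchet tilt stage

### The arm

A 6-joint arm with a two-finger parallel gripper is mounted at the origin on a cart in front of the work surface, level with it; the furniture and walls round the work are solid. World frame = base frame: x ahead of the robot, y to its left, z up, the work surface at z = 0. Lengths are in m, angles in rad, forces in N, time in s.
With the tool pointing down it reaches from about 0.4 to 0.825 m from the base axis. Payload 7 kg.
Tool frame: the origin (TCP) lies midway between the tips of the shut fingers; the grasp point (between the pads) lies 19 mm behind it (arm.hold_point_z is the distance from the TCP to the grasp point, in m); z points along the fingers, x is the direction in which the jaws open and shut, and the axes are right-handed (so a half turn about z gives the same grasp; the last joint's range is limited). The gripper opens to 88 mm and grips with 3 to 60 N. Pads are 19 mm wide; open, the fingers measure 130 mm over their backs; the gripper's body (78 mm by 193 mm) begins 47 mm behind the grasp point.
Start: joints at [1.458, 0.359, 0.012, 0, -1.224, -0.288], TCP at [0.263, 0.621, 0.227] pointing down, gripper open.
Joint ranges: [-3.07, 3.07], [-1.43, 2.12], [-1.02, 1.25], [-3.03, 1.67], [-3.05, -0], [-3.03, 3.03]. Speed limits (rad/s): [2.39, 2.39, 3.01, 3.14, 3.14, 3.14].

### API

Orientations are given as [roll, pitch, yaw] about the fixed x, y, z axes, in that order (R = Rz(yaw) Ry(pitch) Rx(roll)).
In Python, from station import readout, viewer, job, arm gives the robot as it stands.
- The arm moves only by the tool apply_moves, never from a script. Its argument "deltas" is text: rows parted by semicolons, each of 4 numbers parted by spaces: the shift along the tool's x, y, z in cm, then the turn about the tool's z in rad. A call has 1 to 10 rows; each row shifts and turns the commanded pose from where the row before left it, along the tool's axes as they then stand; what a row does not reach is not made up. A row lasts 1/8 s, in which the tool goes at most 62.5 mm and 10.7 degrees, less where a joint would pass 70% of its speed; a pose out of reach is approached as far as the arm can. A call is refused whole if a number of a shift passes 6.25 or a number of a turn 0.188, either way. A call with a gripper value outside its range is refused whole. "gripper" is the closure, from -1 (fully open) to 1 (shut), so that 0 is half open, set as the call begins (left out, the last holds). The fingers move at their own pace and stop on an object; "squeeze" is the grip in N (left out, the last holds). Time passes only in rows, so rows that do not move let the fingers close. It gives the time, the measured TCP pose, the force and the opening at its end, in the units of the state.
- readout.get_state(): the state, without advancing time (a new reading comes with each control period).
- viewer.grab_frame(name): name is "scene" or "top"; returns a dict with "image" (420x560x3 uint8, red, green, blue), "camera_matrix" (3x3 intrinsics, pixels), "cam_to_world" (4x4, takes a point from camera to world coordinates). Camera axes: x right, y up, looking along -z (the intrinsics and any distortion apply to the point x, -y, -z); pixel columns grow to the right and rows downward; lengths in m; the calibration is good to about 2 mm. A picture is of the moment at which its call begins. There is no depth.
- job.job_done(): hands the job in, once; it reports no verdict.
Trained networks look in the newest picture that a camera, given by its name, has taken for a name from the list of things; names that differ only in an ending like _2 or _b are one class to them, and where a whole thing is asked for, a point or a joint stands for the part that bears it (a point fixed in the world has none). Each returns a list of dicts, best first, with "conf" (0 to 1); they miss things now and then, are a little off and sometimes report something else, mostly with a low value. They report only what shows in the picture. A call takes as long as a camera call.
- viewer.silhouettes(camera, query): "region" (420x560 bool, what is visible of it) and "extent" ([left, top, width, height] in pixels, round what is visible of it).
The state is a dict: "t": time; "q": joint angles; "qd": joint speeds; "joint_efforts": joint torques, N m; "eef_pos": TCP position; "ee_rot": TCP orientation; "force": force on the tool from outside, world axes, zero at the start; "moment": the same for the moment, N m; "width": finger opening in m.
Only numpy, scipy, OpenCV 4.12 (cv2) and the standard library are available. Lean on these libraries where they do the work, as an engineer would, in place of code of your own. Each camera call takes 0.05 s, during which the arm holds its last target.

### The job

The fossil slab must lie level and locked before consolidant is dripped on it. With shut fingertips, press the red tab of the tilt stage's ratchet pawl down until the pawl snaps free and stays out of the teeth, push the raised stage gently down by its black rubber bar until it rests flat on its pads, then press down the black pad at the other end of the pawl so that its hook drops fully home in the level notch, and move clear. Only press and push: grasp and lift nothing, keep off the slab, do not let the stage slam or raise it again, and leave the two bottles and the brush where they are.

Things in the scene. Friction and masses are not known exactly. Their poses are not given: they have to be found in the camera images.
- tilt_stage: grey base, 215 x 196 mm, nothing over 114 mm high. Origin on the bench right under the middle of the stage's hinge axis (height 64 mm); x points from the hinge to the stage's free end (roughly to the robot's right), y along the hinge away from the robot, z up. The ratchet wheel (radius 48 mm, on the hinge axis) and the pawl are on the robot's side, at y = -91 mm; pawl pivot at x = -60, z = 105 mm.
- stage_tilt (a joint): tilt (rad) of the stage, a hinged aluminium deck 112 x 140 mm with the slab on it and the ratchet wheel at its hinge: 0 = level on its rubber pads (hard stop), positive = free end up, most 0.9; starts 0.42 to 0.74. Hinge friction holds it where it is left; once the pawl is out, pushing it down takes 6 to 11 N at the bar. With the pawl in, the teeth (0.18 rad apart) stop it going down.
- push_bar (a point): middle of the axis of the black rubber push bar, 16 mm thick, 88 mm long, parallel to the hinge at the stage's free end. At tilt t it lies at x = 125 cos t - 6 sin t, y = 0, z = 64 + 125 sin t + 6 cos t (mm) in the frame of tilt_stage. Its frame turns with the stage.
- pawl (a joint): angle (rad) of the rocking pawl: 0 = hook fully in (stop), 0.075 = hook tip level with the tooth tips, 0.34 = thrown free (stop). Positive: red tab down, hook up. An over-centre spring snaps it away from 0.17 to either side and keeps it there. Starts with the hook on or between the teeth, 0 to 0.11. The hook enters the level notch only with the stage down within about 0.03 rad.
- release_tab (a point): middle of the top of the red tab, 24 x 24 mm, on the pawl's outer (left) end, 38 mm from the pivot, about 111 mm above the bench with the pawl in. It sinks 13 mm to the free stop; pressing takes 3 to 5 N (up to 12 N if the stage has been pushed against the teeth) up to half way, where the pawl snaps over by itself.
- lock_pad (a point): middle of the top of the black pad, 22 x 22 mm, on top of the pawl's hook end, 37 mm from the pivot: 130 mm above the bench with the pawl in; when free it is tilted 0.34 rad, its middle 140 mm and its far edge 144 mm up. Pressing takes 4 to 7 N (more for a moment on contact) up to half way, where the pawl snaps in; at 129 mm the hook is home.
- fossil_slab: chipped tan limestone slab with a brown ammonite, about 86 x 90 x 30 mm, fixed on the deck; origin at the middle of its underside, z out of the deck. Fragile: not to be touched.
- dropper_bottle: brown dropper bottle, 37 mm wide, 109 mm tall, standing to the left (hinge side) of the stage; origin at the middle of its underside.
- consolidant_bottle: white bottle with a red nozzle, 62 mm wide, 168 mm tall, standing to the left of the stage; origin at the middle of its underside.
- brush_2: flat brush with a wooden handle, 38 x 181 x 12 mm, lying on the bench behind the stage; its length is its own y; origin at the middle of its underside.

How it is judged:
By the outcome, as a careful person would: the job done as asked, in the order asked, and still so for the second after the job is handed in, with the robot touching nothing.
It also fails if it takes over 40 s, if anything falls off the work surface, if the arm or the gripper's body presses on something with over 40 N, if the wrist force passes 120 N, or if a joint passes its speed limit or range.

## Working session

There is one attempt and no reset: what is moved stays moved. The work goes in short steps, Python scripts to look and compute and a tool call to move; the robot and the scene stay as the last step left them, time stands still between calls to the robot, and variables do not carry over. Pictures are saved under pics/ and viewed, and the job is handed in when it is done.

Besides the shell and the picture viewer there is one more tool, called after "Request:" by a JSON object that holds its "method" and its "body". apply_moves: Moves the arm, as the interface text tells. Its arguments: {"type":"object","properties":{"deltas":{"type":"string"},"gripper":{"type":"number"},"squeeze":{"type":"number"}},"required":["deltas"]}

```bash
mkdir -p pics; ls; python3 - <<'E'
from station import readout, viewer, job, arm
import cv2,numpy as np,pickle
s=readout.get_state();print({k:np.round(v,3).tolist() for k,v in s.items()})
for n in("scene","top"):
    f=viewer.grab_frame(n);cv2.imwrite(f"pics/{n}0.png",f["image"][:,:,::-1]);print(n,f["camera_matrix"],f["cam_to_world"])
    pickle.dump(f,open(f"{n}0.pkl","wb"))
E
```

```text
pics
{'t': 0.0, 'q': [1.458, 0.359, 0.011, -0.0, -1.224, -0.288], 'qd': [-0.001, 0.0, -0.001, 0.0, 0.001, 0.0], 'joint_efforts': [0.002, -58.272, 29.305, 6.997, 0.007, -0.0], 'eef_pos': [0.263, 0.621, 0.226], 'ee_rot': [-3.141, -0.002, -1.972], 'force': [0.21, -0.581, 0.523], 'moment': [-0.006, 0.041, 0.011], 'width': 0.088}
scene [[512.45478401   0.         287.16567087]
 [  0.         512.45478401 209.02523532]
 [  0.           0.           1.        ]] [[ 0.63820405  0.57439151 -0.51261095  0.15468348]
 [-0.76967468  0.49093145 -0.40815094 -0.16070323]
 [ 0.0172184   0.65502725  0.75540904  0.75493696]
 [ 0.          0.          0.          1.        ]]
top [[523.00852081   0.         283.11491956]
 [  0.         523.00852081 216.57017617]
 [  0.           0.           1.        ]] [[-0.07419206  0.97648384 -0.20242246  0.36708852]
 [-0.99723681 -0.07187795  0.01876964  0.17603346]
 [ 0.00377854  0.20325568  0.9791184   1.04061621]
 [ 0.          0.          0.          1.        ]]
```

View pics/scene0.png

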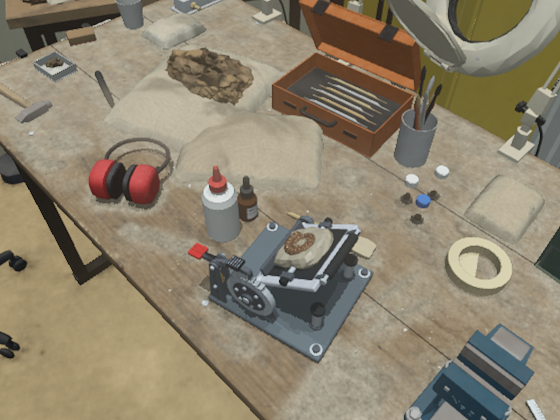

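View pics/top0.png

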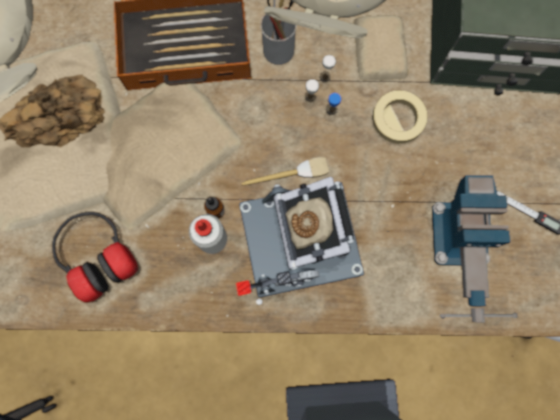

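```bash
python3 - <<'E'
from station import viewer
import numpy as np
for c in("scene","top"):
  for n in("tilt_stage","push_bar","release_tab","lock_pad","fossil_slab","dropper_bottle","consolidant_bottle","brush_2","pawl"):
    for d in viewer.silhouettes(c,n)[:2]:
      r=d["region"];v,u=np.nonzero(r)
      print(c,n,round(d["conf"],2),d["extent"],u.mean().round(1),v.mean().round(1),len(u))
E
```

```text
scene tilt_stage 0.66 [188.8, 219.0, 183.7, 143.7] 292.0 282.4 14947
scene push_bar 0.61 [227.7, 219.0, 135.7, 97.7] 297.4 263.6 6230
scene push_bar 0.22 [239.9, 176.8, 17.1, 45.6] 247.1 201.0 698
scene release_tab 0.97 [185.9, 245.6, 69.5, 34.1] 221.5 260.3 681
scene release_tab 0.41 [239.2, 175.4, 20.4, 49.3] 247.5 202.0 763
scene lock_pad 0.85 [185.2, 243.5, 70.6, 38.2] 220.5 260.0 743
scene dropper_bottle 0.69 [241.0, 176.1, 16.2, 46.2] 247.4 201.7 692
scene consolidant_bottle 0.8 [201.7, 164.7, 39.2, 79.7] 220.6 207.9 2140
scene brush_2 0.93 [289.2, 212.0, 85.0, 48.3] 356.1 244.5 406
scene pawl 0.67 [186.6, 242.0, 68.5, 36.7] 220.5 260.0 815
top tilt_stage 0.9 [237.8, 178.3, 127.8, 118.8] 299.6 238.4 10827
top release_tab 0.71 [199.8, 195.1, 23.2, 23.2] 214.3 206.5 351
top release_tab 0.63 [237.5, 273.6, 61.7, 24.4] 263.9 282.7 555
top lock_pad 0.8 [237.9, 272.7, 60.9, 23.9] 265.5 282.3 579
top fossil_slab 0.61 [286.6, 197.4, 46.8, 51.3] 309.7 222.2 1761
top fossil_slab 0.36 [200.2, 194.5, 21.9, 26.2] 214.0 206.6 357
top dropper_bottle 0.77 [201.3, 192.2, 22.2, 24.9] 214.4 205.9 366
top consolidant_bottle 0.61 [189.5, 213.7, 37.4, 43.2] 208.3 233.6 1149
top brush_2 0.96 [240.3, 158.5, 91.4, 29.7] 296.6 171.3 834
top pawl 0.78 [236.5, 270.8, 61.9, 24.0] 265.9 282.5 616
```

```bash
python3 - <<'E'
import cv2
a=cv2.imread("pics/scene0.png")[200:370,180:390];cv2.imwrite("pics/sz0.png",cv2.resize(a,None,fx=3.5,fy=3.5,interpolation=cv2.INTER_CUBIC))
a=cv2.imread("pics/top0.png")[170:310,225:375];cv2.imwrite("pics/tz0.png",cv2.resize(a,None,fx=4,fy=4,interpolation=cv2.INTER_CUBIC))
E
```

```text
(no output)
```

View pics/sz0.png

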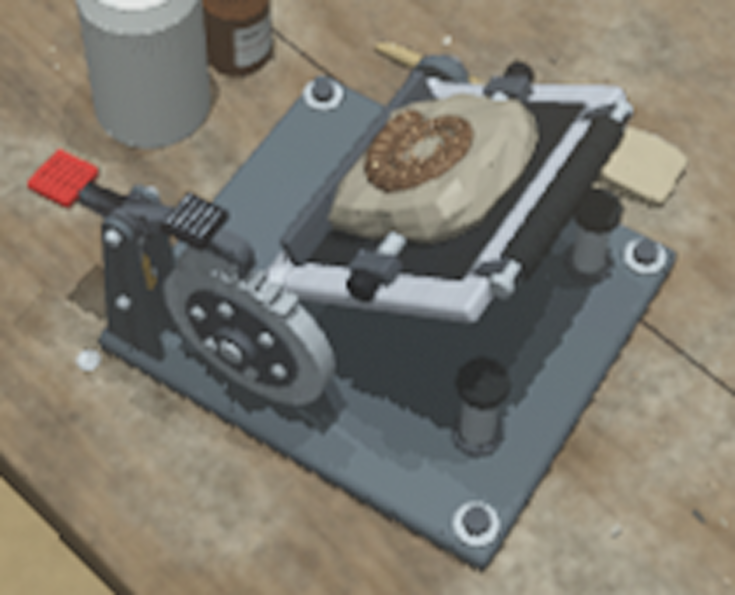

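View pics/tz0.png

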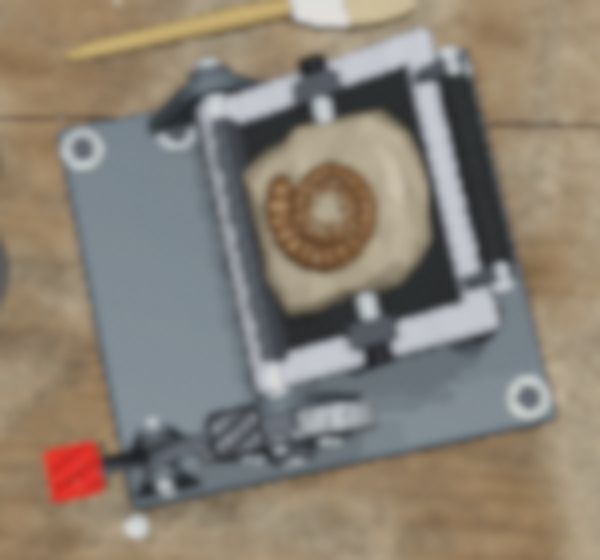

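```bash
cat > h.py <<'E'
import numpy as np,pickle,cv2
from scipy.optimize import least_squares
C={n:pickle.load(open(f"{n}0.pkl","rb")) for n in("scene","top")}
def proj(n,P):
    T=np.array(C[n]["cam_to_world"]);K=np.array(C[n]["camera_matrix"])
    p=(np.asarray(P)-T[:3,3])@T[:3,:3];p=p*[1,-1,-1];q=p@K.T
    return q[...,:2]/q[...,2:]
def tri(a,b):
    f=lambda P:np.r_[proj("scene",P)-a,proj("top",P)-b]
    r=least_squares(f,[.5,.1,.1]);return r.x,r.fun
def W(p,l):
    x,y,w=p[:3];c,s=np.cos(w),np.sin(w);l=np.asarray(l,float)
    return np.stack([x+c*l[...,0]-s*l[...,1],y+s*l[...,0]+c*l[...,1],l[...,2]],-1)
def bar(t,yy=0):return [.125*np.cos(t)-.006*np.sin(t),yy,.064+.125*np.sin(t)+.006*np.cos(t)]
def rot(r0,a): # about pawl pivot; positive: red (left,-x) down
    x,z=r0;c,s=np.cos(a),np.sin(a)   # +: +x side up
    return [-.06+c*x-s*z,-.091,.105+s*x+c*z]
def tab(a):return rot((-.038,.006),a)
def pad(a):return rot((.037,.025),a)
E
python3 - <<'E'
from h import *
z=lambda X,Y:np.array([180+X/3.5,200+Y/3.5]);t=lambda X,Y:np.array([225+X/4,170+Y/4])
M={"tab":(z(63,178),t(75,473)),"pad":(z(196,220),t(234,437)),"barN":(z(500,275),t(499,283)),"barF":(z(620,122),t(457,58)),"bar":(z(560,195),t(480,170))}
for k,v in M.items():
    P,r=tri(*v);print(k,P.round(4),r.round(1))
def f(p):
    t_,a=p[3:]
    e=[]
    for k,l in(("tab",tab(a)),("pad",pad(a)),("barN",bar(t_,-.044)),("barF",bar(t_,.044))):
        P=W(p,l);e+=[proj("scene",P)-M[k][0],proj("top",P)-M[k][1]]
    return np.concatenate(e)
r=least_squares(f,[.5,.1,-1.4,.5,.05],loss='soft_l1');print(r.x.round(4),f(r.x).reshape(-1,4).round(1))
p=r.x
for k,l in(("tab",tab(p[4])),("pad",pad(p[4])),("bar",bar(p[3])),("padfree",pad(.34)),("bar0",bar(0))):print(k,W(p,l).round(4))
np.save("p.npy",p)
for n in("scene","top"):
    im=cv2.imread(f"pics/{n}0.png");im=cv2.resize(im,None,fx=4,fy=4,interpolation=cv2.INTER_CUBIC)
    def d(l,c):
        for q in proj(n,W(p,np.array(l))).reshape(-1,2):cv2.circle(im,tuple(int(v) for v in q*4+2),3,c,-1)
    d([tab(p[4]),pad(p[4]),bar(p[3],-.044),bar(p[3],.044),bar(p[3])],(0,255,0))
    d([[0,-.091,.064],[-.06,-.091,.105]],(255,0,255))
    d([[.048*np.cos(a),-.091,.064+.048*np.sin(a)] for a in np.arange(0,6.28,.3)],(0,255,255))
    c=proj(n,W(p,[0,0,.05]))*4;x,y=int(c[0]),int(c[1]);cv2.imwrite(f"pics/fit_{n}.png",im[y-300:y+300,x-400:x+400])
E
```

```text
tab [0.4356 0.237  0.1119] [-0.  0.  0. -0.]
pad [0.4454 0.1653 0.1349] [-0.8  0.2  0.5 -0.8]
barN [0.5008 0.0471 0.1461] [ 0.1 -0.  -0.1  0.1]
barF [0.6025 0.0561 0.1401] [ 1.  -0.3 -0.7  0.9]
bar [0.5501 0.0515 0.1454] [ 0.8 -0.2 -0.6  0.8]
[ 0.5383  0.149  -1.4708  0.6319  0.103 ] [[ 1.   0.6 -0.3 -1.1]
 [-0.9  0.7  0.4 -0.6]
 [ 1.  -0.5 -0.8 -1.5]
 [-3.1  2.8 -0.2  6.4]]
tab [0.4379 0.2378 0.1071]
pad [0.4451 0.1655 0.1337]
bar [0.548  0.0521 0.1427]
padfree [0.4444 0.1732 0.1409]
bar0 [0.5507 0.0246 0.07  ]
```

```bash
python3 -c "
import cv2,numpy as np
a=cv2.imread('pics/fit_scene.png');b=cv2.imread('pics/fit_top.png');print(a.shape,b.shape)"
```

```text
(600, 800, 3) (600, 800, 3)
```

View pics/fit_scene.png

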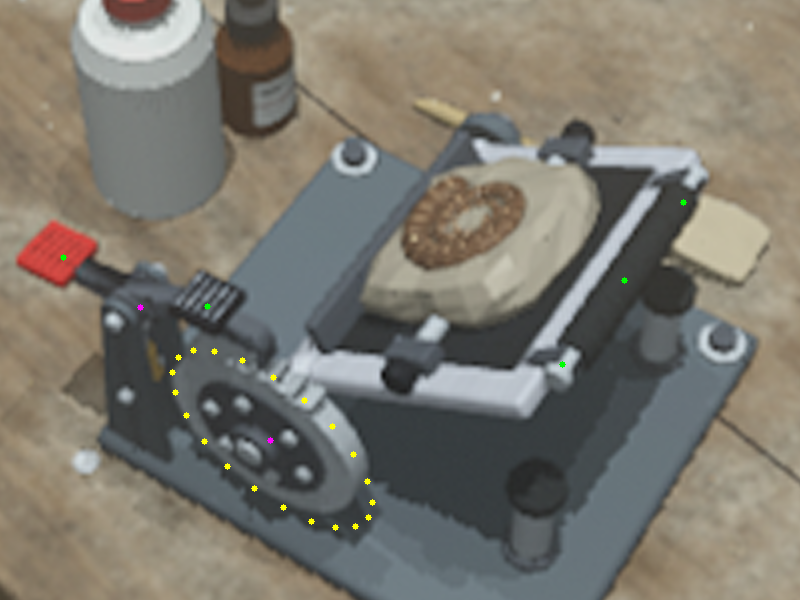

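View pics/fit_top.png

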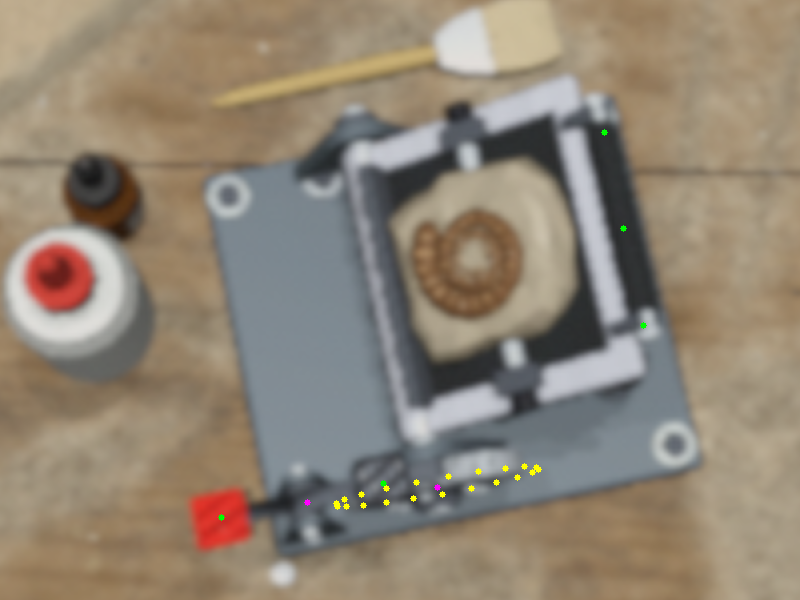

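```bash
python3 - <<'E'
from h import *
def unp(n,uv,z):
    T=np.array(C[n]["cam_to_world"]);K=np.array(C[n]["camera_matrix"])
    d=np.linalg.solve(K,[uv[0],uv[1],1])*[1,-1,-1];d=T[:3,:3]@d
    return T[:3,3]+d*(z-T[2,3])/d[2]
zf=lambda X,Y:np.array([180+X/3.5,200+Y/3.5]);t=lambda X,Y:np.array([225+X/4,170+Y/4])
# screws far-left, near-right : both
for nm,a,b in(("scrFL",zf(322,95),t(82,151)),("scrNR",zf(476,523),t(528,398)),("cornNR",zf(483,570),t(557,415))):
    print(nm,tri(a,b))
A={"FL":unp("top",t(58,131),.01),"NL":unp("top",t(135,508),.01),"NR":unp("top",t(557,413),.01)}
for k in A:print(k,A[k].round(4))
e=A["NR"]-A["NL"];print(np.linalg.norm(e),np.arctan2(e[1],e[0]));e=A["FL"]-A["NL"];print(np.linalg.norm(e),np.arctan2(e[1],e[0])-np.pi/2)
S={"FR":unp("scene",zf(678,258),.01),"NL":unp("scene",zf(103,343),.01),"NR":unp("scene",zf(483,565),.01)}
for k in S:print(k,S[k].round(4))
e=S["NR"]-S["NL"];print(np.linalg.norm(e),np.arctan2(e[1],e[0]));e=S["FR"]-S["NR"];print(np.linalg.norm(e),np.arctan2(e[1],e[0])-np.pi/2)
E
```

```text
scrFL (array([0.60194479, 0.23013965, 0.01877063]), array([-0.04878155,  0.01208394,  0.03028563, -0.04541155]))
scrNR (array([0.46220447, 0.02043446, 0.0206136 ]), array([-0.02721358,  0.00678731,  0.02017365, -0.02943262]))
cornNR (array([0.4522932 , 0.00667534, 0.00974016]), array([ 0.72986556, -0.18198598, -0.54709424,  0.79905245]))
FL [0.6151 0.2422 0.01  ]
NL [0.4239 0.2155 0.01  ]
NR [0.4547 0.0054 0.01  ]
0.2124191580763757 -1.425160881489937
0.1930469389581589 -1.4325100125064691
FR [0.6434 0.0321 0.01  ]
NL [0.4248 0.215  0.01  ]
NR [0.4531 0.0087 0.01  ]
0.2082470636204169 -1.43452849225314
0.19174104893450913 -1.4482804353403296
```

```bash
python3 - <<'E'
from h import *
z=lambda X,Y:np.array([180+X/3.5,200+Y/3.5]);t=lambda X,Y:np.array([225+X/4,170+Y/4])
M={"tab":(z(63,178),t(75,473)),"pad":(z(196,220),t(234,437)),"barN":(z(498,270),t(499,278)),"barF":(z(615,128),t(457,62))}
yaw=-1.433
def f(q):
    p=[q[0],q[1],yaw];t_,a=q[2:4];h=q[4];e=[]
    for k,l in(("tab",tab(a)),("pad",pad(a)),("barN",bar(t_,-h)),("barF",bar(t_,h))):
        P=W(p,l);e+=[proj("scene",P)-M[k][0],proj("top",P)-M[k][1]]
    return np.concatenate(e)
r=least_squares(f,[.5,.1,.5,.05,.05],loss='soft_l1');print(r.x.round(4),f(r.x).reshape(-1,4).round(1))
q=r.x;p=np.array([q[0],q[1],yaw,q[2],q[3]])
for k,l in(("tab",tab(p[4])),("pad",pad(p[4])),("bar",bar(p[3])),("padfree",pad(.34)),("bar0",bar(0))):print(k,W(p,l).round(4))
np.save("p.npy",p)
R=np.array([[np.cos(yaw),-np.sin(yaw)],[np.sin(yaw),np.cos(yaw)]])
for n,c in (("FL",(.6151,.2422)),("NL",(.424,.2153)),("NR",(.454,.007)),("FR",(.6434,.0321)),("tabtri",(.4356,.237)),("padtri",(.4454,.1653))):print(n,(np.array(c)-p[:2])@R)
E
```

```text
[0.5396 0.1531 0.5828 0.082  0.0486] [[-0.   1.  -0.4 -0.1]
 [-0.5  0.6  0.3 -1. ]
 [ 2.6  2.9 -0.5 -0.5]
 [-0.  -1.9 -2.8  0.9]]
tab [0.436  0.238  0.1079]
pad [0.446  0.1655 0.1329]
bar [0.5535 0.053  0.1378]
padfree [0.4449 0.1737 0.1409]
bar0 [0.5568 0.0293 0.07  ]
FL [-0.07790475  0.08701982]
NL [-0.07750935 -0.10596376]
NR [ 0.13293701 -0.10486035]
FR [0.13409104 0.0861921 ]
tabtri [-0.09741028 -0.09149299]
padtri [-0.02504378 -0.09163464]
```

```bash
python3 - <<'E'
from h import *
p=np.load("p.npy");R=np.array([[np.cos(p[2]),-np.sin(p[2])],[np.sin(p[2]),np.cos(p[2])]])
# consolidant nozzle tip & brown cap from both views (zoom fit images unavailable offset): use raw pixels
for nm,a,b,h in(("cons",(217,172),(203.5,227),.168),("drop",(248,182),(213,203),.109)):
    P,r=tri(np.array(a,float),np.array(b,float));print(nm,P.round(3),r.round(1),((P[:2]-p[:2])@R).round(3))
E
```

```text
cons [0.541 0.295 0.166] [-0.6  0.1  0.3 -0.6] [-0.14   0.021]
drop [0.597 0.283 0.106] [-1.1  0.3  0.7 -1. ] [-0.121  0.075]
```

Request:
{"method": "apply_moves", "body": {"deltas": "2.87 -3.0 0 0;2.87 -3.0 0 0;2.87 -3.0 0 0;2.87 -3.0 0 0;2.87 -3.0 0 0;2.87 -3.0 0 0;2.87 -3.0 0 0;2.87 -3.0 0 0;2.87 -3.0 0 0;2.87 -3.0 0 0", "gripper": 1}}

```text
t: 2.25
eef_pos: [0.428, 0.239, 0.2269]
ee_rot: [-3.141, 0.001, -1.971]
force: [1.0, -0.1, -0.2]
width: 0.0005
```

Request:
{"method": "apply_moves", "body": {"deltas": "0 0 0 0.172;0 0 0 0.172;0 0 0 0.172;0 0 0 0.172;0 0 0 0.172;0 0 0 0.172"}}

```text
t: 3.0
eef_pos: [0.4277, 0.2402, 0.2268]
ee_rot: [3.141, 0.0, -3.009]
force: [-0.4, -0.1, -0.2]
width: 0.0002
```

Request:
{"method": "apply_moves", "body": {"deltas": "0 0 2.5 0;0 0 2.5 0;0 0 2.5 0;0 0 1.5 0;0 0 0.7 0;0 0 0 0"}}

```text
t: 3.75
eef_pos: [0.4277, 0.2403, 0.1297]
ee_rot: [-3.141, 0.0, -3.003]
force: [0.1, 0.4, 0.5]
width: 0.0007
```

```bash
cat > look.py <<'E'
import sys,cv2,numpy as np
from station import viewer,readout
tag=sys.argv[1]
o=[]
for n,(y,x,h,w) in (("scene",(180,170,190,220)),("top",(165,195,165,190))):
    im=viewer.grab_frame(n)["image"][y:y+h,x:x+w,::-1];o.append(cv2.resize(im,(400,int(h*400/w)),interpolation=cv2.INTER_CUBIC))
H=max(i.shape[0] for i in o);o=[cv2.copyMakeBorder(i,0,H-i.shape[0],0,0,0) for i in o]
cv2.imwrite(f"pics/{tag}.png",np.hstack(o))
s=readout.get_state();print(round(s["t"],2),np.round(s["eef_pos"],4),np.round(s["force"],1))
E
python3 look.py a1
```

```text
3.85 [0.428  0.2406 0.1303] [-0.1  0.1  0.2]
```

View pics/a1.png

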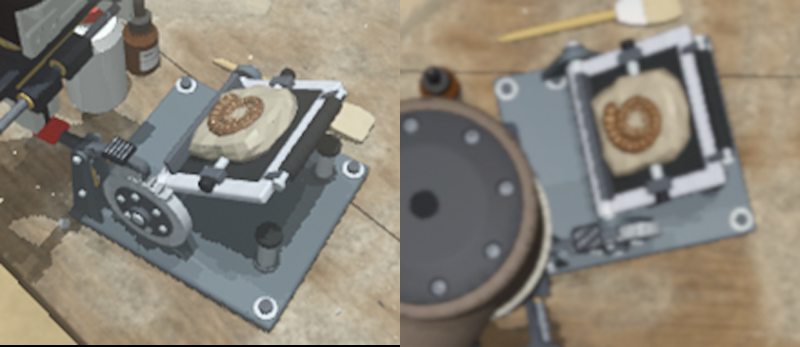

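Request:
{"method": "apply_moves", "body": {"deltas": "0 0 0.6 0;0 0 0.6 0;0 0 0.4 0;0 0 0.3 0;0 0 0.3 0;0 0 0 0"}}

```text
t: 4.6
eef_pos: [0.4276, 0.2402, 0.1075]
ee_rot: [-3.142, -0.0, -3.004]
force: [-0.3, 0.5, 1.5]
width: 0.0004
```

Request:
{"method": "apply_moves", "body": {"deltas": "0 0 0.3 0;0 0 0.2 0;0 0 0 0"}}

```text
t: 4.97
eef_pos: [0.4275, 0.24, 0.1023]
ee_rot: [-3.141, -0.0, -3.004]
force: [-0.1, 0.6, -0.1]
width: 0.0005
```

Request:
{"method": "apply_moves", "body": {"deltas": "0 0 0.3 0;0 0 0 0"}}

```text
t: 5.22
eef_pos: [0.428, 0.2403, 0.1001]
ee_rot: [-3.142, 0.001, -3.003]
force: [-1.9, -0.9, 5.8]
width: 0.0003
```

```bash
python3 look.py a2
```

```text
5.33 [0.428  0.2403 0.1002] [-0.3 -1.1  7. ]
```

View pics/a2.png

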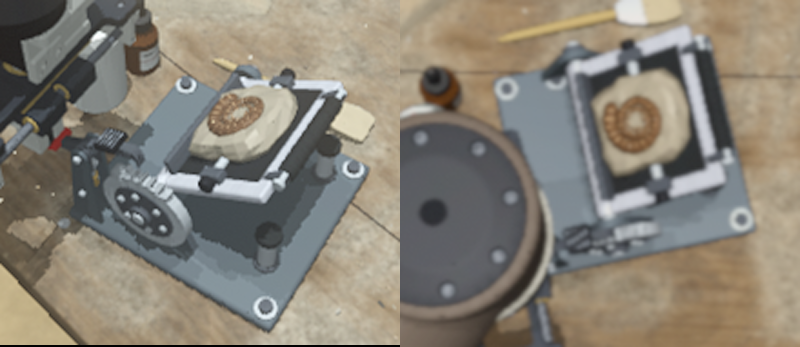

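Request:
{"method": "apply_moves", "body": {"deltas": "0 0 -1 0;0 0 -3 0;0 0 -4.5 0;0 0 -4.5 0;-1.64 -3.43 0 0;-1.64 -3.43 0 0;-1.64 -3.43 0 0;-1.64 -3.43 0 0;-1.64 -3.43 0 0;-1.64 -3.43 0 0"}}

```text
t: 6.58
eef_pos: [0.554, 0.0488, 0.23]
ee_rot: [3.141, 0.0, -3.004]
force: [0.8, 0.8, 0.4]
width: 0.0007
```

```bash
python3 look.py a3
```

```text
6.67 [0.5546 0.0475 0.2295] [ 0.2 -0.2  0.4]
```

View pics/a3.png

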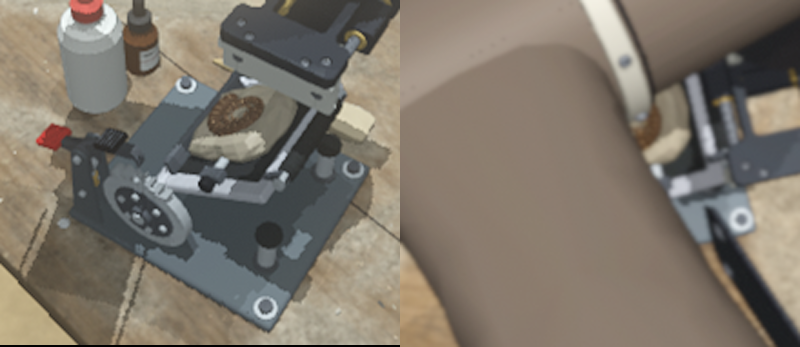

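Request:
{"method": "apply_moves", "body": {"deltas": "0 0 2 0;0 0 2.5 0;0 0 1.8 0;0 0 0 0"}}

```text
t: 7.18
eef_pos: [0.5524, 0.0499, 0.1657]
ee_rot: [-3.141, -0.003, -3.004]
force: [-0.1, -0.5, -0.0]
width: 0.0004
```

```bash
python3 - <<'E'
from h import *
from station import viewer,readout
s=readout.get_state();P=np.array(s["eef_pos"]);print(P,s["force"])
f=viewer.grab_frame("scene");im=cv2.resize(f["image"][:,:,::-1],None,fx=4,fy=4,interpolation=cv2.INTER_CUBIC)
p=np.load("p.npy")
for Q,c in((P,(0,0,255)),(W(p,bar(p[3])),(0,255,0)),(W(p,bar(p[3],.04)),(0,255,0)),(W(p,bar(p[3],-.04)),(0,255,0))):
    q=proj("scene",Q)*4+2;print(q/4);cv2.circle(im,(int(q[0]),int(q[1])),4,c,-1)
c=(proj("scene",P)*4).astype(int);cv2.imwrite("pics/a4.png",im[c[1]-300:c[1]+300,c[0]-400:c[0]+400])
E
```

```text
[0.55235272 0.04989842 0.16565121] [-0.06989565 -0.46797667 -0.03806757]
[344.52890367 247.30916479]
[341.37627327 257.039013  ]
[353.65175451 238.95016582]
[328.34775859 276.23751173]
```

View pics/a4.png

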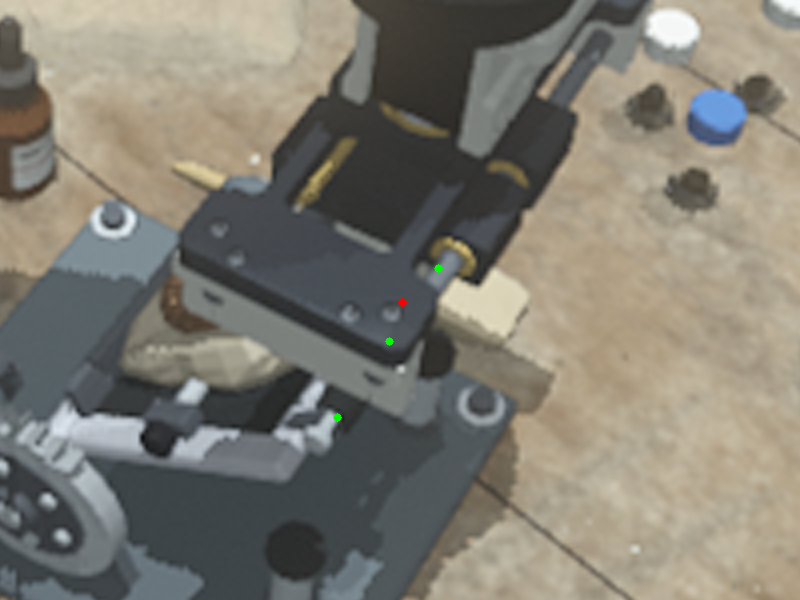

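```bash
python3 - <<'E'
from h import *
P=np.array([.5524,.0499,.1657]);w=-3.004
X=np.array([np.cos(w),np.sin(w),0]);Y=np.array([np.sin(w),-np.cos(w),0]);Z=np.array([0,0,1.])
im=cv2.imread("pics/a4.png");c=(proj("scene",P)*4).astype(int)
for (a,b),col in(((.039,.0965),(0,255,255)),((.0965,.039),(255,0,255))):
  for h,th in((.066,2),(.12,1)):
    pts=[proj("scene",P+Z*h+sx*a*X+sy*b*Y)*4+2-[c[0]-400,c[1]-300] for sx,sy in((1,1),(1,-1),(-1,-1),(-1,1))]
    cv2.polylines(im,[np.array(pts).astype(np.int32)],True,col,th)
for h in (0,.02):
    pts=[proj("scene",P+Z*h+sx*.021*X+sy*.0095*Y)*4+2-[c[0]-400,c[1]-300] for sx,sy in((1,1),(1,-1),(-1,-1),(-1,1))]
    cv2.polylines(im,[np.array(pts).astype(np.int32)],True,(0,0,255),1)
cv2.imwrite("pics/a4b.png",im)
E
```

```text
(no output)
```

View pics/a4b.png

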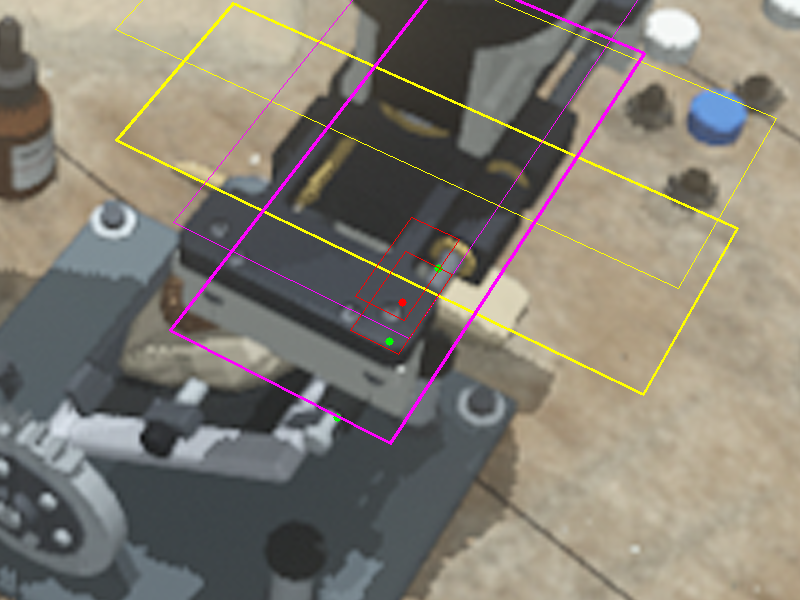

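Request:
{"method": "apply_moves", "body": {"deltas": "0 0 0.5 0;0 0 0.5 0;0 0 0.4 0;0 -0.1 0.3 0;0 -0.1 0.3 0;0 -0.1 0.3 0"}}

```text
t: 7.98
eef_pos: [0.554, 0.0468, 0.1437]
ee_rot: [-3.141, 0.0, -3.003]
force: [-3.4, 0.1, 9.7]
width: 0.0001
```

Request:
{"method": "apply_moves", "body": {"deltas": "0 -0.2 0.3 0;0 -0.2 0.3 0;0 -0.2 0.3 0;0 -0.15 0.3 0;0 -0.15 0.3 0;0 -0.15 0.3 0"}}

```text
t: 8.72
eef_pos: [0.5555, 0.0358, 0.1266]
ee_rot: [-3.141, 0.001, -3.003]
force: [-1.9, -2.6, 9.8]
width: 0.0005
```

```bash
python3 look.py a5
```

```text
8.82 [0.5555 0.0356 0.1264] [-1.  -4.1  6.1]
```

View pics/a5.png

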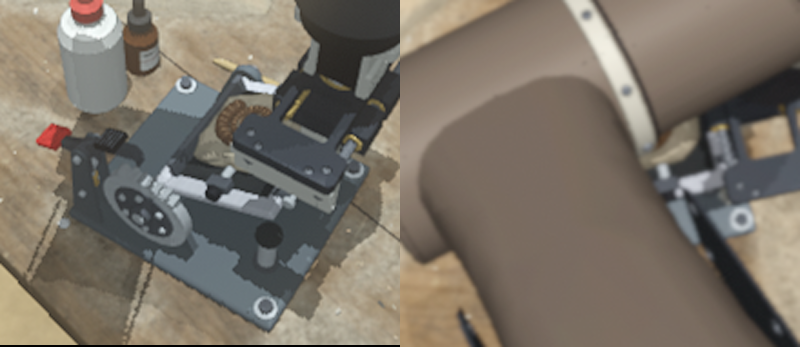

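Request:
{"method": "apply_moves", "body": {"deltas": "0 -0.05 0.3 0;0 -0.1 0.3 0;0 -0.1 0.3 0;0 -0.1 0.3 0;0 -0.1 0.3 0;0 -0.1 0.3 0;0 -0.05 0.3 0;0 -0.05 0.3 0;0 -0.05 0.3 0;0 -0.05 0.3 0"}}

```text
t: 10.07
eef_pos: [0.5573, 0.0276, 0.097]
ee_rot: [-3.14, 0.002, -3.003]
force: [1.5, -7.7, 8.6]
width: 0.0003
```

Request:
{"method": "apply_moves", "body": {"deltas": "0 0 0.3 0;0 0 0.3 0;0 0 0.3 0;0 0 0.25 0;0 0 0.2 0;0 0 0.15 0"}}

```text
t: 10.82
eef_pos: [0.5575, 0.0281, 0.0818]
ee_rot: [-3.14, 0.002, -3.003]
force: [0.1, -5.8, 7.4]
width: 0.0002
```

Request:
{"method": "apply_moves", "body": {"deltas": "0 0 0.15 0;0 0 0.15 0;0 0 0.1 0;0 0 0 0"}}

```text
t: 11.32
eef_pos: [0.5575, 0.0281, 0.078]
ee_rot: [-3.14, 0.002, -3.003]
force: [0.5, -4.7, 8.4]
width: 0.0008
```

Request:
{"method": "apply_moves", "body": {"deltas": "0 0 0.15 0;0 0 0 0"}}

```text
t: 11.58
eef_pos: [0.5577, 0.0281, 0.0777]
ee_rot: [-3.14, 0.003, -3.002]
force: [-4.7, -5.3, 20.3]
width: 0.0003
```

Request:
{"method": "apply_moves", "body": {"deltas": "0 0 -0.3 0;0 0 -0.5 0;0 0 -2 0;0 0 -4 0;0 0 -4 0;0 0 -3 0;0 0 0 0"}}

```text
t: 12.45
eef_pos: [0.5576, 0.0296, 0.2157]
ee_rot: [3.141, 0.005, -3.003]
force: [-0.1, -0.7, -0.4]
width: 0.0002
```

```bash
python3 look.py a6
```

```text
12.55 [0.556  0.0292 0.2128] [0.  0.1 0.1]
```

View pics/a6.png

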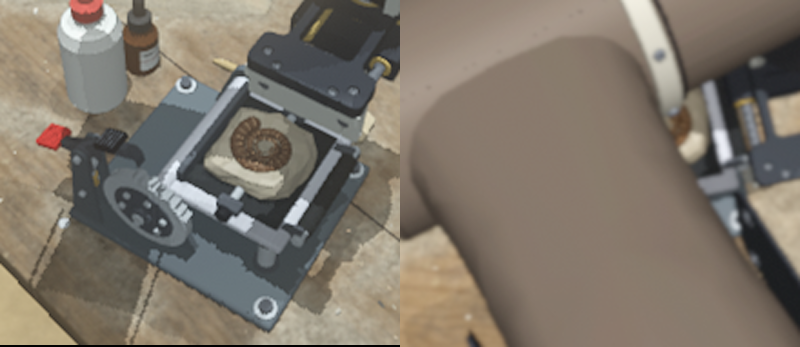

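Request:
{"method": "apply_moves", "body": {"deltas": "1.83 2.92 0 0;1.83 2.92 0 0;1.83 2.92 0 0;1.83 2.92 0 0;1.83 2.92 0 0;0 0 0 0;0 0 2.5 0;0 0 2.5 0;0 0 0.8 0;0 0 0 0"}}

```text
t: 13.8
eef_pos: [0.4455, 0.1606, 0.1545]
ee_rot: [-3.14, -0.001, -3.004]
force: [-0.6, 0.1, -0.4]
width: 0.0009
```

```bash
python3 look.py a7
```

```text
13.9 [0.4461 0.1612 0.1556] [-0.9 -0.2 -0.5]
```

View pics/a7.png

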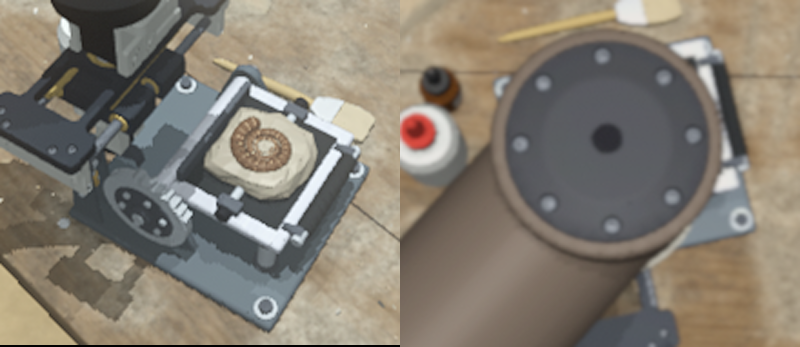

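Stage level and position good; pressing the pad in small steps.

Request:
{"method": "apply_moves", "body": {"deltas": "0 0 0.5 0;0 0 0.4 0;0 0 0.3 0;0 0 0.3 0;0 0 0.2 0;0 0 0 0"}}

```text
t: 14.65
eef_pos: [0.4454, 0.1612, 0.1378]
ee_rot: [3.141, -0.0, -3.004]
force: [-0.8, -0.0, 0.1]
width: 0.0004
```

Request:
{"method": "apply_moves", "body": {"deltas": "0 0 0.3 0;0 0 0.3 0;0 0 0 0"}}

```text
t: 15.02
eef_pos: [0.4453, 0.161, 0.1317]
ee_rot: [-3.141, -0.001, -3.004]
force: [-0.8, -0.7, -0.8]
width: 0.0006
```

Request:
{"method": "apply_moves", "body": {"deltas": "0 0 0.2 0;0 0 0 0"}}

```text
t: 15.28
eef_pos: [0.4456, 0.1611, 0.13]
ee_rot: [3.142, 0.0, -3.004]
force: [-0.0, 0.0, 0.4]
width: 0.0001
```

Request:
{"method": "apply_moves", "body": {"deltas": "0 0 0.15 0;0 0 0 0"}}

```text
t: 15.52
eef_pos: [0.4458, 0.1612, 0.1298]
ee_rot: [3.142, 0.001, -3.003]
force: [-5.3, -1.1, 12.3]
width: 0.0005
```

Request:
{"method": "apply_moves", "body": {"deltas": "0 0 0.1 0;0 0 0 0"}}

```text
t: 15.78
eef_pos: [0.446, 0.1612, 0.1296]
ee_rot: [3.142, 0.002, -3.003]
force: [-7.6, -1.1, 20.6]
width: -0.0001
```

```bash
python3 look.py a8
```

```text
15.88 [0.446  0.1612 0.1296] [-8.2 -0.9 21.4]
```

View pics/a8.png

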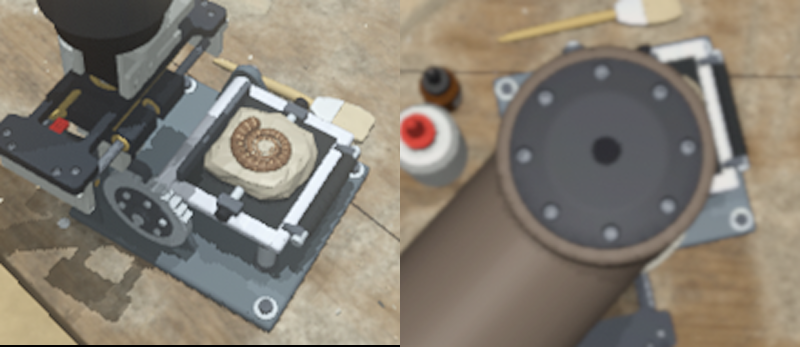

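Request:
{"method": "apply_moves", "body": {"deltas": "0 0 -0.3 0;0 0 -1 0;0 0 -3 0;0 0 -4 0;0 0 -4 0;0 0 0 0"}}

```text
t: 16.62
eef_pos: [0.4471, 0.1621, 0.2541]
ee_rot: [3.139, 0.006, -3.003]
force: [0.4, -0.6, -0.6]
width: 0.0002
```

Request:
{"method": "apply_moves", "body": {"deltas": "0.8 3 0 0;1.1 4 0 0;1.1 4 0 0;1.1 4 0 0;1.1 4 0 0;1.1 4 0 0;1.1 4 0 0;1.1 4 0 0;1.1 4 0 0;0 0 0 0"}}

```text
t: 17.88
eef_pos: [0.301, 0.4963, 0.249]
ee_rot: [-3.14, -0.001, -3.001]
force: [0.3, -0.9, 0.3]
width: 0.0004
```

```bash
python3 look.py a9; python3 - <<'E'
from h import *
from station import viewer
p=np.load("p.npy")
out=[]
for n in("scene","top"):
    im=cv2.resize(viewer.grab_frame(n)["image"][:,:,::-1],None,fx=4,fy=4,interpolation=cv2.INTER_CUBIC)
    for l in (tab(0),pad(0),bar(0),bar(0,.044),bar(0,-.044)):
        q=proj(n,W(p,l))*4+2;cv2.circle(im,(int(q[0]),int(q[1])),4,(0,255,0),-1)
    c=(proj(n,W(p,[0,0,.05]))*4).astype(int);out.append(im[c[1]-300:c[1]+300,c[0]-330:c[0]+330])
cv2.imwrite("pics/a9f.png",cv2.resize(np.hstack(out),(800,364),interpolation=cv2.INTER_AREA))
E
```

```text
17.98 [0.3019 0.4943 0.2495] [ 0.2 -0.8 -0.5]
```

View pics/a9.png

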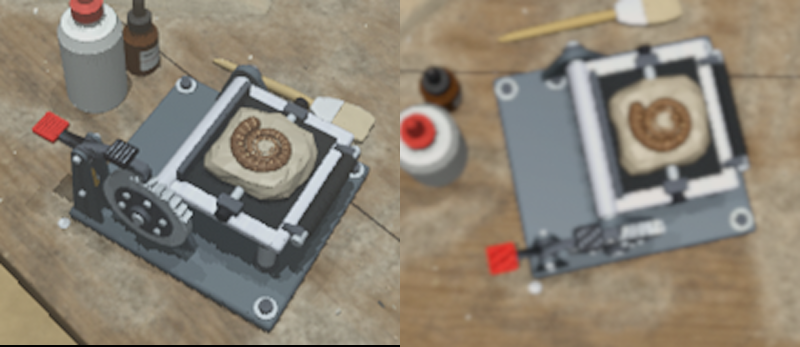

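View pics/a9f.png

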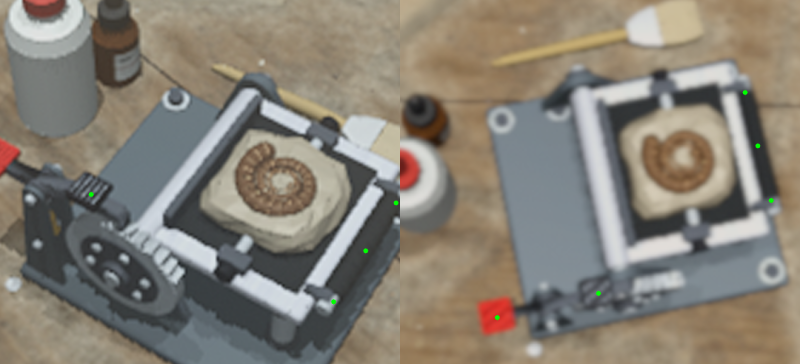

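```bash
python3 -c "
from station import job,readout
print(job.job_done(),readout.get_state()['t'])"
```

```text
the job is handed in; nothing more can be done
the job is handed in; nothing more can be done
```

I've handed the job in. The stage is level and locked, and it took about 18 s of the 40 s. The hand-in gave no verdict, and its clock reading came back as a message instead of a number.

1. **Pawl released:** I pressed the red tab with shut fingertips. The force fell to about zero at 102 mm, so the pawl had snapped over, and later pictures showed it still out of the teeth.
2. **Stage lowered:** I pushed the rubber bar down at about 24 mm/s, slower at the end, with 7–10 N vertically and up to 8 N sideways. The fingertips met the hard stop at 77.7 mm, where 78 mm was expected. I took the press to 20 N to confirm it.
3. **Pawl locked:** I pressed the black pad until it stopped hard at 129.6 mm, at about 21 N. Your figures are about 130 mm for the pad with the pawl in and 129 mm for the hook home.

The last pictures agree with level and hook in: the modelled pad and bar positions fall on the real ones. The bottles and brush look unmoved, and nothing suggests the slab was touched. The arm stood clear with no contact force.

Two checks were weaker. My first pose fit was off in yaw, so I corrected it from the base edges before moving. During the lock press I saw no clear force peak at the snap, so "hook home" rests on the hard stop and the pictures.

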